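# Set up a gear shaft and hold the torch on it for inspection

### The job

Inspect the gear: take the shaft with the toothed gear from the wooden rack and stand it upright in the aluminium socket block, lowering it fully home before you let go, and leave the other two shafts in the rack. Then draw the torch up out of its stand, turn it from upright to a slant of about 45 degrees and keep it raised with its lens pointing down at the gear, about 10 cm from it, touching nothing with it. Finish while still holding the torch there, steady in the gripper; do not put it down.

Things in the scene. Friction and masses are not known exactly. Their poses are not given: they have to be found in the camera images.
- gear (a point): centre of the toothed steel gear at the top of the gear shaft. The loose shaft is a steel rod 10 mm in diameter and 90 mm long with a stepped foot (7 mm wide over the last 2 mm), about 70 g; the gear, 26 mm across its teeth and 20 mm high, takes its top 20 mm, so this point is 80 mm above the foot and 10 mm below the top. z runs along the shaft, upwards. It starts upright in one of the three rack holes; which one varies. Grip it by the gear, with about 40 N
- gear_foot (a point): centre of the foot (lower end) of the gear shaft, on its axis
- disc_center (a point): bystander: middle (half-way up) of a loose 90 mm steel shaft, 10 mm in diameter, with a smooth flat disc 26 mm across and 6 mm thick at its top; it stands in another rack hole and stays there
- plain_center (a point): bystander: middle (half-way up) of a loose plain 90 mm steel rod 10 mm in diameter; it stands in the remaining rack hole and stays there
- rack: fixed plywood rack block, 60 mm (its x) by 160 mm (its y) and 35 mm high, with three vertical holes in a row along its y, at y = -50, 0 and +50 mm, each 14 mm wide and 25 mm deep (hole floor 10 mm above the table). Origin at the centre of its underside, z up. Close the fingers along its x to miss the neighbouring shafts
- socket: fixed aluminium socket block, 64 by 64 mm and 35 mm high, with one vertical hole in the middle, 14 mm wide with a 2 mm chamfer and 25 mm deep. Origin at the centre of its underside, z up
- socket_mouth (a point): centre of the socket's hole at the block's top face, 35 mm above the table
- socket_floor (a point): centre of the floor of the socket's hole, 10 mm above the table; the seated shaft's foot rests here, its gear's centre then 90 mm above the table
- torch_grip (a point): point on the axis of the loose black torch, 92.5 mm from the lens face and 42.5 mm from the tail end: the place to grip it. A grip of 40 to 60 N holds it without slipping. The torch is 135 mm long, about 110 g, round: a head 30 mm in diameter and 35 mm long, then a handle 22 mm in diameter. z runs along the torch from lens to tail. It starts upright in its stand, lens down, tail 143 mm above the table
- lens (a point): centre of the torch's lens face, its front end. z runs from the lens back to the tail, so the torch shines along -z
- stand: fixed grey torch stand: an 85 by 85 mm foot 8 mm thick carrying an upright round cup of 42 mm outer and 34 mm inner diameter, its rim 55 mm above the table, its floor 8 mm. Origin at the centre of its underside, z up. Rack and stand may swap sides of the table
- torch: the torch; origin and axes as lens
- gear_shaft: the gear shaft; origin at its foot, axes as gear
Mind the look-alikes: they are no part of the job. There is more than one size of the stand; the one meant has the size given above. Of the things that look like the socket, the smaller one is meant.

How it is judged:
By the outcome, as a careful person would: the job done as asked, in the order asked, and still so for the second after the job is handed in, while the arm keeps its last pose, push and grip.
It also fails if it takes over 51 s, if anything falls off the work surface, if the arm or the gripper's body presses on something with over 40 N, if the wrist force passes 120 N, or if a joint passes its speed limit or range.

### The arm

A 6-joint arm with a two-finger parallel gripper is mounted at the origin on the work surface. World frame = base frame: x ahead of the robot, y to its left, z up, the work surface at z = 0. Lengths are in m, angles in rad, forces in N, time in s.
With the tool pointing down it reaches from about 0.3 to 0.775 m from the base axis. Payload 14.6 kg.
Tool frame: the origin (TCP) lies at the very end of the fingers, on their centre line; the grasp point (between the pads) lies 19 mm behind it; z points along the fingers, y is the line along which they close (so a half turn about z gives the same grasp; the last joint's range is limited). The gripper opens to 94 mm and grips with 3 to 60 N. Pads are 16 mm wide; open, the fingers measure 119 mm over their backs; the gripper's body (75 mm by 177 mm) begins 78 mm behind the grasp point.
Start: joints at [-1.366, 0.3, 1.521, -0, 1.321, -0.067], TCP at [0.148, -0.53, 0.205] pointing down, gripper open.
Joint ranges: [-3.03, 3.03], [-0.79, 2.21], [0.23, 2.52], [-1.04, 4.18], [0, 3.07], [-2.55, 2.55]. Speed limits (rad/s): [2.22, 2.22, 2.57, 3.14, 3.14, 3.14].

### API

Orientations are given as [roll, pitch, yaw] about the fixed x, y, z axes, in that order (R = Rz(yaw) Ry(pitch) Rx(roll)).
In Python, from station import ctrl gives the robot as it stands.
- The arm moves only by the tool move_arm, never from a script. Its argument "increments" is a list of rows, each a list of 7 numbers: the opening, from 0 (shut) to 1 (fully open), then the shift along the tool's x, y, z in units of 50 mm (1.0 is 50 mm), then the turn, a rotation vector about the tool's x, y, z in rad. In form: [[claw, tx, ty, tz, rx, ry, rz], ...]. A call has 1 to 20 rows; each row shifts and turns the commanded pose from where the row before left it, along the tool's axes as they then stand; what a row does not reach is not made up. A row lasts 1/10 s, in which the tool goes at most 50 mm and 8.59 degrees, less where a joint would pass 70% of its speed; a pose out of reach is approached as far as the arm can. A call is refused whole if a number of a shift passes 1 or a number of a turn 0.15, either way. A call with a gripper value outside its range is refused whole. The fingers move at their own pace and stop on an object; "force" is the grip in N (left out, the last holds). Time passes only in rows, so rows that do not move let the fingers close. It gives the time, the measured TCP pose, the force, the opening and the grip force at its end, in the units of the state.
- ctrl.get_obs(): the state, without advancing time (a new reading comes with each control period).
- ctrl.camera(name): name is "side" or "top"; returns a dict with "color" (400x640x3 uint8, blue, green, red), "K" (3x3 intrinsics, pixels), "pose" (4x4, takes a point from camera to world coordinates). Camera axes: x right, y down, z forward; pixel columns grow to the right and rows downward; lengths in m; the calibration is good to about 2 mm. A picture is of the moment at which its call begins. There is no depth.
- ctrl.hand_in(): hands the job in; it is judged then, once.
Trained networks look in a picture, given as the dict that the camera call returned (one of the last four; its "shot" number tells which), for a name from the list of things; names that differ only in an ending like _2 or _b are one class to them, and where a whole thing is asked for, a point or a joint stands for the part that bears it (a point fixed in the world has none). Each returns a list of dicts, best first, with "conf" (0 to 1); they miss things now and then, are a little off and sometimes report something else, mostly with a low value. They report only what shows in the picture. A call takes as long as a camera call. They do not tell look-alikes from the thing itself.
- ctrl.cut_out(name, picture): "mask" (400x640 bool, what is visible of it) and "centre" ([row, column] in pixels, amid what is visible of it).
The state is a dict: "time_s": time; "qpos": joint angles; "joint_vel": joint speeds; "tau": joint torques, N m; "ee_pos": TCP position; "eef_rot": TCP orientation; "force": force on the tool from outside, world axes, zero at the start; "moment": the same for the moment, N m; "grip_width": finger opening in m; "grip_force": force on a finger pad.
Only numpy, scipy, OpenCV 4.12 (cv2) and the standard library are available. Lean on these libraries where they do the work, as an engineer would, in place of code of your own. Each camera call takes 0.05 s, during which the arm holds its last target. There are 200 camera calls.

## Working session

There is one attempt and no reset: what is moved stays moved. The work goes in short steps, Python scripts to look and compute and a tool call to move; the robot and the scene stay as the last step left them, time stands still between calls to the robot, and variables do not carry over. Pictures are saved under pics/ and viewed, at most 10 in all, crops included, and the job is handed in when it is done.

Besides the shell and the picture viewer there is one more tool, called after "Call:" by a JSON object that holds its "op" and its "data". move_arm: Moves the arm, as the interface text tells. Its arguments: {"type":"object","properties":{"increments":{"type":"array","items":{"type":"array","items":{"type":"number"}}},"force":{"type":"number"}},"required":["increments"]}

```bash
mkdir -p pics; ls; cat > h.py <<'E'
import numpy as np, cv2
from station import ctrl
def px(P,c):
    p=np.linalg.inv(c["pose"])@np.append(P,1); u=c["K"]@p[:3]; return u[:2]/u[2]
def atz(uv,z,c):
    d=c["pose"][:3,:3]@np.linalg.inv(c["K"])@np.array([uv[0],uv[1],1.]); o=c["pose"][:3,3]
    return o+d*(z-o[2])/d[2]
def tri(u1,c1,u2,c2):
    A=[];b=[]
    for u,c in((u1,c1),(u2,c2)):
        d=c["pose"][:3,:3]@np.linalg.inv(c["K"])@np.array([u[0],u[1],1.]); d/=np.linalg.norm(d)
        M=np.eye(3)-np.outer(d,d); A.append(M); b.append(M@c["pose"][:3,3])
    return np.linalg.lstsq(np.vstack(A),np.hstack(b),rcond=None)[0]
E
python3 - <<'E'
from h import *
for n in("top","side"):
    c=ctrl.camera(n); cv2.imwrite(f"pics/{n}0.png",c["color"]); print(n,c["pose"].round(3).tolist(),c["K"].tolist())
    for k in("gear_shaft","disc_center","plain_center","rack","socket","stand","torch"):
        for r in ctrl.cut_out(k,c): print(k,round(r["conf"],2),np.round(r["centre"],1),r["mask"].sum())
print(ctrl.get_obs())
E
```

```text
pics
top [[-0.031, -0.977, 0.212, 0.308], [-0.999, 0.029, -0.013, -0.046], [0.006, -0.212, -0.977, 1.239], [0.0, 0.0, 0.0, 1.0]] [[455.4610822889993, 0.0, 321.50280015719954], [0.0, 455.4610822889993, 200.2300781875859], [0.0, 0.0, 1.0]]
gear_shaft 0.64 [248.3 174.4] 132
disc_center 0.64 [242.1 209.5] 103
plain_center 0.55 [245.7 193.3] 50
plain_center 0.51 [224.4 395.4] 786
plain_center 0.47 [249.8 197.8] 1322
rack 0.76 [250.9 200.8] 1257
rack 0.39 [179.8 310.3] 601
socket 0.89 [176.2 310.1] 619
socket 0.83 [167.9 361.3] 1275
stand 0.9 [223.  464.5] 1607
stand 0.78 [222.6 395.8] 746
torch 0.71 [212.6 406.8] 175
side [[-0.857, -0.238, 0.457, -0.028], [-0.515, 0.404, -0.756, 0.905], [-0.005, -0.884, -0.468, 0.692], [0.0, 0.0, 0.0, 1.0]] [[509.38073279695146, 0.0, 314.6450594356492], [0.0, 509.38073279695146, 200.20561533900107], [0.0, 0.0, 1.0]]
gear_shaft 0.73 [301.2 255.3] 270
disc_center 0.62 [270.3 283.6] 224
plain_center 0.65 [292.8 269.5] 134
rack 0.75 [320.  272.7] 2294
rack 0.39 [303.9 261.1] 305
socket 0.84 [221.8 281.5] 704
socket 0.8 [197.8 300.5] 1282
stand 0.93 [178.3 395.6] 885
stand 0.58 [197.5 368.3] 548
torch 0.8 [171.1 368.2] 242
torch 0.72 [302.3 261. ] 293
{'time_s': 0.8, 'qpos': array([-1.36560726e+00,  2.99863872e-01,  1.52102752e+00,  1.77420921e-05,
        1.32071085e+00, -6.66047285e-02]), 'joint_vel': array([-9.31659857e-04, -4.70650102e-05, -5.33650780e-04,  6.21681555e-05,
       -1.37203509e-03,  1.59122843e-04]), 'tau': array([ 2.92918512e-04, -5.31627166e+01, -3.52906322e+01,  7.09360046e-02,
        2.13218591e-02, -1.21781906e-05]), 'ee_pos': array([ 0.14764728, -0.52978726,  0.20545375]), 'eef_rot': array([-3.14158423e+00, -1.77900037e-05,  2.71789405e-01]), 'force': array([-1.17244312, -0.55845714,  0.1375095 ]), 'moment': array([-0.01267604,  0.01169674,  0.00950769]), 'grip_force': 0.0, 'grip_width': 0.09374724792946576}
```

View pics/top0.png

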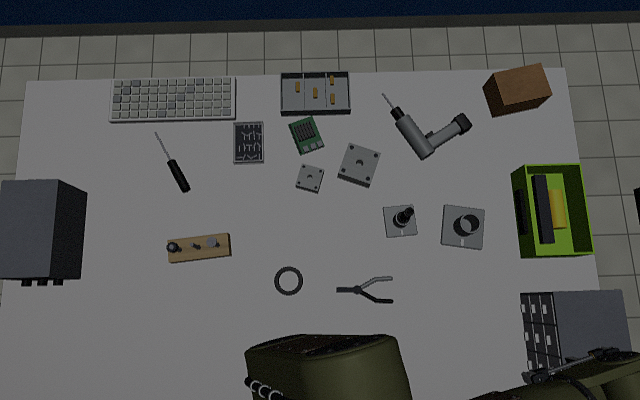

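View pics/side0.png

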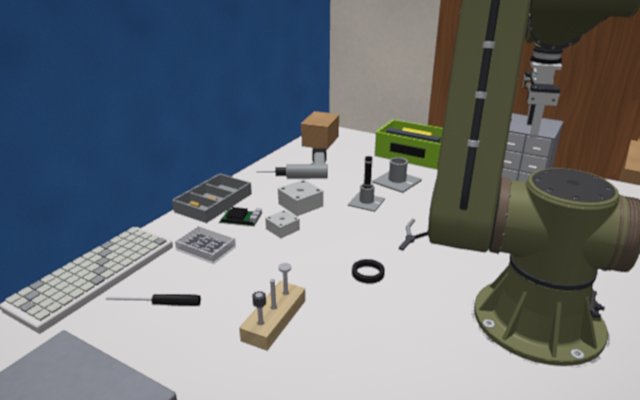

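Candidates in the top picture:
- **Gear shaft:** dark head at (174,247), against disc (210,242) and plain rod (195,245).
- **Socket:** small block (310,177), against the bigger one (360,166).
- **Stand:** the one holding the torch (400,220), against the bigger empty one (464,226).

Next I'll check these in a close crop and fit the known sizes.

```bash
cat > fit.py <<'E'
from h import *
from scipy.optimize import minimize
S=4
def box(lx,ly,z0,z1): return np.array([[a*lx/2,b*ly/2,z] for a in(-1,1) for b in(-1,1) for z in(z0,z1)])
def cyl(d,z0,z1): 
    t=np.linspace(0,2*np.pi,40); return np.vstack([np.c_[d/2*np.cos(t),d/2*np.sin(t),0*t+z] for z in(z0,z1)])
def sil(parts,p,c):
    im=np.zeros((400*S,640*S),np.uint8); co,s=np.cos(p[2]),np.sin(p[2])
    for P in parts:
        W=P@np.array([[co,s,0],[-s,co,0],[0,0,1]])+[p[0],p[1],0]
        q=np.array([px(w,c) for w in W])
        cv2.fillConvexPoly(im,cv2.convexHull(np.round((q+.5)*S).astype(np.int32)),1)
    return im>0
def fit(parts,ms,p0):
    big=[(cv2.resize(m.astype(np.uint8),None,fx=S,fy=S,interpolation=0)>0,c) for m,c in ms]
    def f(p): 
        r=0
        for m,c in big:
            s=sil(parts,p,c); r-=(s&m).sum()/(s|m).sum()
        return r/len(big)
    r=minimize(f,p0,method="Nelder-Mead",options=dict(initial_simplex=[p0,p0+[.01,0,0],p0+[0,.01,0],p0+[0,0,.2]],maxiter=90)); return r.x.round(4),round(-r.fun,3)
E
python3 - <<'E'
from fit import *
T=ctrl.camera("top");D=ctrl.camera("side")
def get(k,c,uv):
    return min(ctrl.cut_out(k,c),key=lambda r:np.hypot(r["centre"][1]-uv[0],r["centre"][0]-uv[1])-5*r["conf"])
J={"socket":([box(.064,.064,0,.035)],(310,177),(281,222)),"rack":([box(.06,.16,0,.035)],(200,251),(272,320)),
"stand":([box(.085,.085,0,.008),cyl(.042,0,.055)],(400,222),(368,197))}
J["socket_big"]=([box(.064,.064,0,.035)],(361,168),(300,198)); J["stand_big"]=([box(.085,.085,0,.008),cyl(.042,0,.055)],(464,223),(396,178))
for k,(parts,a,b) in J.items():
    n=k.split("_")[0]; m=[(get(n,c,u)["mask"],c) for c,u in((T,a),(D,b))]
    g=atz(a,.02,T); best=max((fit(parts,m,np.array([g[0],g[1],y])) for y in ((1.4,) if n=="rack" else (0.,.5))),key=lambda t:t[1])
    print(k,*best,[[x.sum() for x,_ in m]])
for k,a,b in(("gear_shaft",(174,248),(255,301)),("disc_center",(209,242),(284,270)),("plain_center",(193,246),(269,293)),("torch",(407,213),(368,171))):
    A,B=get(k,T,a),get(k,D,b); print(k,A["centre"],B["centre"],tri(A["centre"][::-1],T,B["centre"][::-1],D).round(4))
    for r in (A,B): v,u=np.where(r["mask"]); print("  box",u.min(),u.max(),v.min(),v.max())
a=cv2.resize(T["color"][150:270,160:240],None,fx=4.5,fy=4.5)[:,:360]
b=cv2.resize(D["color"][255:355,230:310],None,fx=5,fy=5)
e=cv2.resize(T["color"][140:250,290:420],None,fx=3,fy=3)
W=np.zeros((590,800,3),np.uint8); W[:540,:360]=a; W[:330,400:790]=e; x=cv2.resize(b,(325,250)) 
W[335:585,400:725]=x
cv2.imwrite("pics/crop1.png",W)
E
```

```text
socket [ 0.6372 -0.0293  1.2665] 0.952 [[np.int64(636), np.int64(718)]]
rack [0.4531 0.2698 0.0911] 0.801 [[np.int64(1220), np.int64(2134)]]
stand [ 0.5125 -0.2723  0.1053] 0.802 [[np.int64(781), np.int64(594)]]
socket_big [ 0.6637 -0.1614 -0.0852] 0.466 [[np.int64(1340), np.int64(1295)]]
stand_big [ 0.489  -0.4372 -0.0468] 0.581 [[np.int64(1751), np.int64(983)]]
gear_shaft [247.7, 172.1] [300.4, 255.0] [0.4507 0.3221 0.0855]
  box 166 181 242 252
  box 251 265 291 324
disc_center [239.2, 208.8] [271.8, 284.6] [0.461  0.2247 0.0883]
  box 206 219 237 246
  box 278 290 263 294Traceback (most recent call last):
  File "<stdin>", line 13, in <module>
  File "<stdin>", line 4, in get
ValueError: min() iterable argument is empty
```

```bash
cat > go.py <<'E'
from fit import *
T=ctrl.camera("top");D=ctrl.camera("side")
def get(k,c,uv):
    R=[r for r in ctrl.cut_out(k,c) if np.hypot(r["centre"][1]-uv[0],r["centre"][0]-uv[1])<25]
    return min(R,key=lambda r:np.hypot(r["centre"][1]-uv[0],r["centre"][0]-uv[1])) if R else None
for k,a,b,parts in(("gear_shaft",(174,248),(255,301),[cyl(.026,.08,.1),cyl(.01,.035,.08)]),("torch",(407,213),(368,171),[cyl(.022,.055,.143)])):
    A,B=get(k,T,a),get(k,D,b)
    for nm,ms in(("top",[(A,T)]),("side",[(B,D)]),("both",[(A,T),(B,D)])):
        ms=[(r["mask"],c) for r,c in ms if r]
        if ms: g=atz(a,.09,T); print(k,nm,fit(parts,ms,np.array([g[0],g[1],0.])))
E
python3 - <<'E'
from go import *
W=np.zeros((590,800,3),np.uint8)
W[:250,:400]=cv2.resize(T["color"][225:275,160:240],(400,250),interpolation=2)
W[255:585,:400]=cv2.resize(D["color"][255:355,230:350],(400,330),interpolation=2)
W[:330,405:795]=cv2.resize(T["color"][140:250,290:420],(390,330))
W[335:585,405:795]=cv2.resize(D["color"][140:240,270:426],(390,250))
cv2.imwrite("pics/crop1.png",cv2.convertScaleAbs(W,alpha=1.6))
E
```

```text
gear_shaft side (array([ 0.4483,  0.3212, -0.0701]), np.float64(0.906))
gear_shaft both (array([ 0.4483,  0.3212, -0.0701]), np.float64(0.906))
torch top (array([ 0.5091, -0.2713, -0.0457]), np.float64(0.784))
torch side (array([ 0.5108, -0.2665, -0.0819]), np.float64(0.913))
torch both (array([ 0.5131, -0.2729, -0.0153]), np.float64(0.81))
```

View pics/crop1.png

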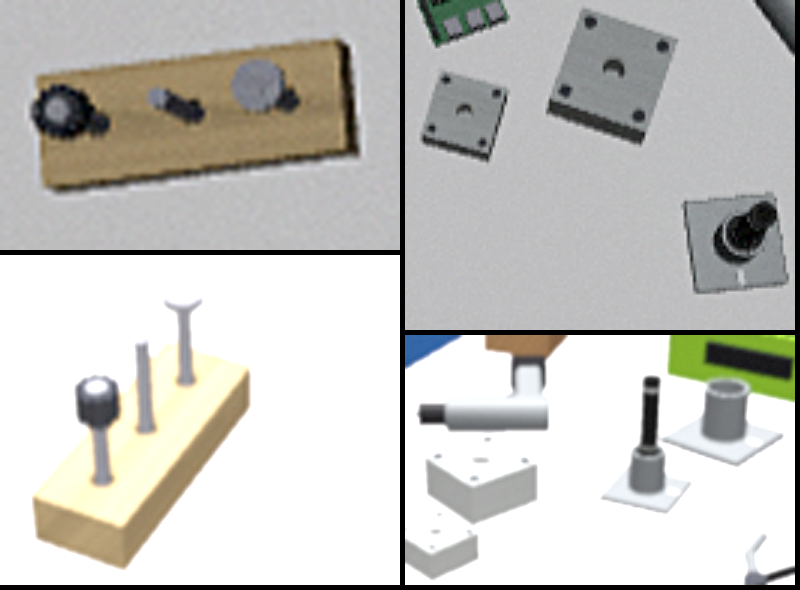

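The crop confirms the choices: toothed dark head at the rack's left end (top 172,247), small socket hole at (310,177), and the torch in the small stand. I'll start the transit while refining the points.

```bash
python3 - <<'E'
from h import *
T=ctrl.camera("top");D=ctrl.camera("side")
print("gear top",atz((172.4,246.6),.1,T).round(4),"hole",atz((309.9,176.7),.035,T).round(4),"torch tail",atz((290+(764-405)/3,140+212/3),.143,T).round(4), "cup",atz((290+(738-405)/3,140+238/3),.055,T).round(4))
k=255/1; 
print("side gear top",atz((230+98/400*120,255+(383-255)/330*100),.1,D).round(4), "hole side",atz((270+(437-405)/2.5,140+(537-335)/2.5),.035,D).round(4))
print("tail side",atz((270+(652-405)/2.5,140+(380-335)/2.5),.143,D).round(4))
E
```

```text
gear top [0.4481 0.3147 0.1   ] hole [ 0.6364 -0.0327  0.035 ] torch tail [ 0.5135 -0.2764  0.143 ] cup [ 0.5075 -0.2702  0.055 ]
side gear top [0.448  0.3175 0.1   ] hole side [ 0.6258 -0.017   0.035 ]
tail side [ 0.5074 -0.2656  0.143 ]
```

Call:
{"op": "move_arm", "data": {"increments": [[1,0,0,0,0,0,-0.139],[1,0,0,0,0,0,-0.139],[1,0,0,0,0,0,-0.139],[1,0,0,0,0,0,-0.139],[1,0,0,0,0,0,-0.139],[1,0,0,0,0,0,-0.139],[1,0,0,0,0,0,-0.139],[1,0,0,0,0,0,-0.139],[1,0,0,0,0,0,-0.139],[1,0,0,0,0,0,-0.139],[1,0.6,0.7,0,0,0,0],[1,0.6,0.7,0,0,0,0],[1,0.6,0.7,0,0,0,0],[1,0.6,0.7,0,0,0,0],[1,0.6,0.7,0,0,0,0],[1,0.6,0.7,0,0,0,0],[1,0.6,0.7,0,0,0,0],[1,0.6,0.7,0,0,0,0],[1,0.6,0.7,0,0,0,0],[1,0,0,0,0,0,0]]}}

```text
time_s: 4.05
ee_pos: [0.4393, -0.2289, 0.2054]
eef_rot: [3.141, -0.0, 1.666]
force: [-0.4, 0.1, -0.1]
grip_width: 0.0939
grip_force: 0.0
```

Call:
{"op": "move_arm", "data": {"increments": [[1,0.78,0.09,0,0,0,0],[1,0.78,0.09,0,0,0,0],[1,0.78,0.09,0,0,0,0],[1,0.78,0.09,0,0,0,0],[1,0.78,0.09,0,0,0,0],[1,0.78,0.09,0,0,0,0],[1,0.78,0.09,0,0,0,0],[1,0.78,0.09,0,0,0,0],[1,0.78,0.09,0,0,0,0],[1,0.78,0.09,0,0,0,0],[1,0.78,0.09,0,0,0,0],[1,0.78,0.09,0,0,0,0],[1,0.78,0.09,0,0,0,0],[1,0.78,0.09,0,0,0,0],[1,0,0,0.5,0,0,0],[1,0,0,0.5,0,0,0],[1,0,0,0,0,0,0]]}}

```text
time_s: 5.75
ee_pos: [0.4489, 0.3161, 0.1525]
eef_rot: [-3.137, 0.002, 1.662]
force: [-0.5, -1.6, 0.3]
grip_width: 0.0936
grip_force: 0.0
```

```bash
python3 - <<'E'
from fit import *
print(ctrl.get_obs()["ee_pos"],ctrl.get_obs()["eef_rot"])
T=ctrl.camera("top");D=ctrl.camera("side")
for c in(T,D):
    for k in("socket",):
        for r in ctrl.cut_out(k,c): print(k,round(r["conf"],2),np.round(r["centre"],1),r["mask"].sum())
print([px([.448,.319,z],D).round(1) for z in(.1,.08,.035)],[px([.6372,-.0293,.035],c).round(1) for c in(T,D)])
W=np.zeros((600,800,3),np.uint8)
W[:]=cv2.resize(D["color"][200:350,190:390],(800,600),interpolation=2)
W[:240,400:]=cv2.resize(T["color"][155:203,280:360],(400,240),interpolation=2)
cv2.imwrite("pics/c2.png",W)
E
```

```text
[0.44886411 0.31613154 0.15249656] [-3.13678663e+00  2.49266326e-03  1.66182990e+00]
socket 0.77 [176.2 309. ] 621
socket 0.72 [168.3 362.7] 1283
socket 0.23 [246.  172.1] 97
socket 0.78 [195.6 305.8] 898
[array([258.9, 294.2]), array([259.5, 302.8]), array([260.9, 321.5])] [array([308.7, 176.5]), array([281.8, 217.6])]
```

View pics/c2.png

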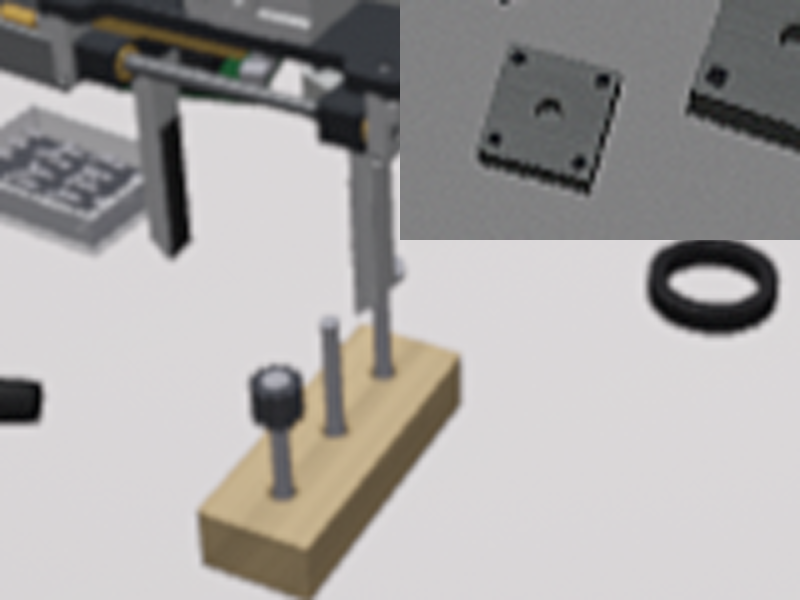

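```bash
python3 - <<'E'
from h import *
o=ctrl.get_obs();print(o["time_s"],o["ee_pos"],o["eef_rot"],o["force"])
T=ctrl.camera("top");o=ctrl.get_obs();print(o["time_s"],o["ee_pos"],o["eef_rot"])
E
```

```text
5.95 [0.45064556 0.31710117 0.15704103] [ 3.13969729e+00 -8.99936719e-04  1.66126473e+00] [ 0.15852163  0.49045328 -0.24789237]
6.0 [0.45058534 0.31718641 0.15697907] [ 3.13960180e+00 -9.79511857e-04  1.66133244e+00]
```

Call:
{"op": "move_arm", "data": {"increments": [[1,0.04,-0.05,0.1,0,0,0],[1,0,0,0.23,0,0,0],[1,0,0,0.23,0,0,0],[1,0,0,0.23,0,0,0],[1,0,0,0.23,0,0,0],[1,0,0,0.23,0,0,0],[1,0,0,0.23,0,0,0],[1,0,0,0.15,0,0,0],[1,0,0,0.1,0,0,0],[1,0,0,0,0,0,0],[1,0,0,0,0,0,0]]}}

```text
time_s: 7.1
ee_pos: [0.4475, 0.319, 0.0693]
eef_rot: [3.141, -0.0, 1.662]
force: [0.0, -0.2, 0.7]
grip_width: 0.0937
grip_force: 0.0
```

Call:
{"op": "move_arm", "data": {"force": 40, "increments": [[0,0,0,0,0,0,0],[0,0,0,0,0,0,0],[0,0,0,0,0,0,0],[0,0,0,0,0,0,0],[0,0,0,0,0,0,0],[0,0,0,0,0,0,0],[0,0,0,0,0,0,0],[0,0,0,0,0,0,0],[0,0,0,0,0,0,0],[0,0,0,0,0,0,0]]}}

```text
time_s: 8.1
ee_pos: [0.4473, 0.3189, 0.0689]
eef_rot: [3.142, 0.0, 1.662]
force: [0.6, -0.2, 0.6]
grip_width: 0.0256
grip_force: 40.0
```

Call:
{"op": "move_arm", "data": {"increments": [[0,0,0,-0.1,0,0,0],[0,0,0,-0.2,0,0,0],[0,0,0,-0.3,0,0,0],[0,0,0,-0.4,0,0,0],[0,0,0,-0.4,0,0,0],[0,0,0,-0.4,0,0,0],[0,0,0,-0.3,0,0,0],[0,0,0,-0.1,0,0,0],[0,-0.3,0.13,0,0,0,0]]}}

```text
time_s: 9.0
ee_pos: [0.4549, 0.3053, 0.1798]
eef_rot: [3.14, -0.001, 1.664]
force: [0.2, -1.2, -1.0]
grip_width: 0.0254
grip_force: 40.0
```

Call:
{"op": "move_arm", "data": {"increments": [[0,-0.6,0.26,0,0,0,0],[0,-0.6,0.26,0,0,0,0],[0,-0.6,0.26,0,0,0,0],[0,-0.6,0.26,0,0,0,0],[0,-0.6,0.26,0,0,0,0],[0,-0.6,0.26,0,0,0,0],[0,-0.6,0.26,0,0,0,0],[0,-0.6,0.26,0,0,0,0],[0,-0.6,0.26,0,0,0,0],[0,-0.6,0.26,0,0,0,0],[0,-0.6,0.26,0,0,0,0],[0,-0.3,0.13,0,0,0,0],[0,0,0,0,0,0,0],[0,0,0,0,0,0,0],[0,0,0,0,0,0,0]]}}

```text
time_s: 10.5
ee_pos: [0.6349, -0.0243, 0.1789]
eef_rot: [-3.141, -0.0, 1.663]
force: [-0.1, 0.6, -0.7]
grip_width: 0.0254
grip_force: 40.0
```

```bash
python3 - <<'E'
from h import *
T=ctrl.camera("top");D=ctrl.camera("side")
o=ctrl.get_obs();print(o["time_s"],o["ee_pos"],o["eef_rot"],o["grip_width"])
p=o["ee_pos"]
for c in(T,D):
    print("tcp",px(p,c).round(1),"foot exp",px(p-[0,0,.0589],c).round(1),"hole exp",px([.637,-.030,.035],c).round(1))
W=np.zeros((600,800,3),np.uint8)
W[:]=cv2.resize(D["color"][150:240,225:345],(800,600),interpolation=2)
cv2.imwrite("pics/c3.png",W)
E
```

```text
10.6 [ 0.63505068 -0.02436434  0.17912119] [ 3.14151272e+00 -5.91513243e-05  1.66307164e+00] 0.025086953619224674
tcp [305.4 161.7] foot exp [306.  168.5] hole exp [308.9 176.5]
tcp [279.3 167.6] foot exp [280.2 189.1] hole exp [282.  217.5]
```

View pics/c3.png

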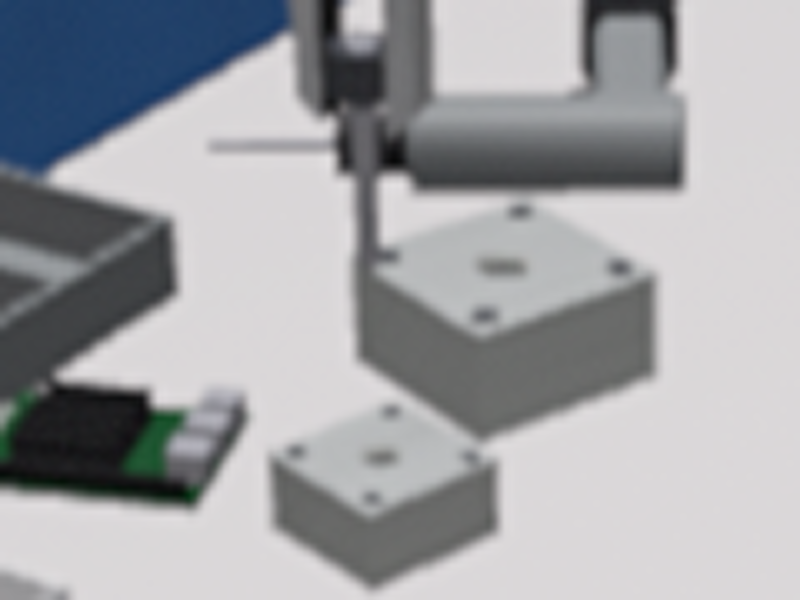

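Side view shows the small socket's hole at (281.9,217.8) against the predicted (282,217.5), and the shaft hanging straight. Lowering now.

Call:
{"op": "move_arm", "data": {"increments": [[0,-0.12,0.03,0.1,0,0,0],[0,0,0,0.25,0,0,0],[0,0,0,0.25,0,0,0],[0,0,0,0.25,0,0,0],[0,0,0,0.25,0,0,0],[0,0,0,0.25,0,0,0],[0,0,0,0.15,0,0,0],[0,0,0,0,0,0,0],[0,0,0,0,0,0,0],[0,0,0,0.06,0,0,0],[0,0,0,0.06,0,0,0],[0,0,0,0.06,0,0,0],[0,0,0,0.06,0,0,0],[0,0,0,0,0,0,0]]}}

```text
time_s: 12.0
ee_pos: [0.6372, -0.0312, 0.0914]
eef_rot: [-3.141, -0.0, 1.662]
force: [0.1, -0.0, -1.1]
grip_width: 0.0253
grip_force: 40.0
```

Call:
{"op": "move_arm", "data": {"increments": [[0,0,0,0.06,0,0,0],[0,0,0,0.06,0,0,0],[0,0,0,0.06,0,0,0],[0,0,0,0.06,0,0,0],[0,0,0,0.06,0,0,0],[0,0,0,0.06,0,0,0],[0,0,0,0.04,0,0,0],[0,0,0,0,0,0,0],[0,0,0,0,0,0,0]]}}

```text
time_s: 12.9
ee_pos: [0.6374, -0.0312, 0.072]
eef_rot: [3.141, 0.0, 1.662]
force: [-0.5, -0.0, -1.0]
grip_width: 0.0253
grip_force: 40.0
```

Call:
{"op": "move_arm", "data": {"increments": [[0,0,0,0.03,0,0,0],[0,0,0,0.03,0,0,0],[0,0,0,0.02,0,0,0],[0,0,0,0,0,0,0],[0,0,0,0,0,0,0]]}}

```text
time_s: 13.4
ee_pos: [0.6377, -0.0313, 0.0688]
eef_rot: [3.141, 0.0, 1.662]
force: [-2.2, 0.5, 5.5]
grip_width: 0.0254
grip_force: 40.0
```

Contact at exactly the expected home height (z 0.0688, 5.5 N). I'll release and retract.

Call:
{"op": "move_arm", "data": {"increments": [[0.4,0,0,0,0,0,0],[0.5,0,0,0,0,0,0],[0.7,0,0,0,0,0,0],[1,0,0,0,0,0,0],[1,0,0,0,0,0,0],[1,0,0,0,0,0,0],[1,0,0,-0.1,0,0,0],[1,0,0,-0.3,0,0,0],[1,0,0,-0.6,0,0,0],[1,0,0,-0.7,0,0,0],[1,0,0,-0.7,0,0,0],[1,0,0,-0.4,0,0,0],[1,0,0,0,0,0,0.144],[1,0,0,0,0,0,0.144],[1,0,0,0,0,0,0.144],[1,0,0,0,0,0,0.144],[1,0,0,0,0,0,0],[1,0,0,0,0,0,0]]}}

```text
time_s: 15.2
ee_pos: [0.6374, -0.0312, 0.2088]
eef_rot: [3.141, -0.0, 1.09]
force: [0.8, -1.0, -0.1]
grip_width: 0.0941
grip_force: 0.0
```

```bash
python3 - <<'E'
from h import *
T=ctrl.camera("top");D=ctrl.camera("side")
o=ctrl.get_obs();print(o["time_s"],o["ee_pos"],o["eef_rot"],o["grip_width"])
print("gear top exp",px([.6375,-.031,.1],D).round(1),px([.6375,-.031,.035],D).round(1),"torch",[(px([.511,-.27,z],c)).round(1) for c in(T,D) for z in(.143,.055)])
W=np.zeros((600,800,3),np.uint8)
W[:,:400]=cv2.resize(D["color"][165:240,255:305],(400,600),interpolation=2)
W[:,400:]=cv2.resize(D["color"][145:220,340:390],(400,600),interpolation=2)
W[:200,600:]=cv2.resize(T["color"][195:245,385:435],(200,200),interpolation=2)
cv2.imwrite("pics/c4.png",W)
E
```

```text
15.3 [ 0.63739493 -0.03121991  0.20843078] [ 3.14116144e+00 -1.99013277e-04  1.08925354e+00] 0.09372518217513517
gear top exp [281.2 195. ] [282.1 217.3] torch [array([407.2, 211.8]), array([400.8, 218. ]), array([368.3, 157.2]), array([366.9, 186. ])]
```

View pics/c4.png

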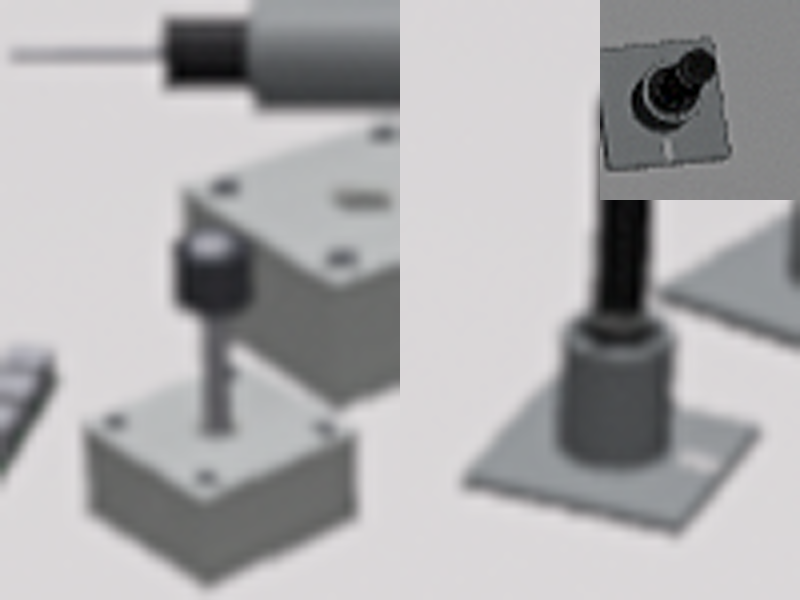

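Gear is seated upright (top at 281,195 as predicted) and the torch stands where expected (rim 366.8,186). On to the torch.

Call:
{"op": "move_arm", "data": {"increments": [[1,-0.3,0,0,0,0,0],[1,-0.6,0,0,0,0,0],[1,-0.6,0,0,0,0,0],[1,-0.6,0,0,0,0,0],[1,-0.6,0,0,0,0,0],[1,-0.6,0,0,0,0,0],[1,-0.6,0,0,0,0,0],[1,-0.6,0,0,0,0,0],[1,-0.6,0,0,0,0,0],[1,-0.34,0,0,0,0,0],[1,0,0,0.3,0,0,0],[1,0,0,0.4,0,0,0],[1,0,0,0.4,0,0,0],[1,0,0,0.4,0,0,0],[1,0,0,0.4,0,0,0],[1,0,0,0.4,0,0,0],[1,0,0,0.24,0,0,0],[1,0,0,0,0,0,0],[1,0,0,0,0,0,0]]}}

```text
time_s: 17.2
ee_pos: [0.5108, -0.272, 0.0817]
eef_rot: [3.141, 0.0, 1.086]
force: [0.2, -0.2, 0.5]
grip_width: 0.0942
grip_force: 0.0
```

Call:
{"op": "move_arm", "data": {"force": 50, "increments": [[0,0,0,0,0,0,0],[0,0,0,0,0,0,0],[0,0,0,0,0,0,0],[0,0,0,0,0,0,0],[0,0,0,0,0,0,0],[0,0,0,0,0,0,0],[0,0,0,0,0,0,0],[0,0,0,0,0,0,0],[0,0,0,0,0,0,0],[0,0,0,0,0,0,0]]}}

```text
time_s: 18.2
ee_pos: [0.5112, -0.2722, 0.0811]
eef_rot: [3.14, 0.0, 1.086]
force: [3.6, -0.7, -3.5]
grip_width: 0.0216
grip_force: 50.0
```

Call:
{"op": "move_arm", "data": {"increments": [[0,0,0,-0.1,0,0,0],[0,0,0,-0.2,0,0,0],[0,0,0,-0.2,0,0,0],[0,0,0,-0.2,0,0,0],[0,0,0,-0.2,0,0,0],[0,0,0,-0.3,0,0,0],[0,0,0,-0.3,0,0,0],[0,0,0,-0.4,0,0,0],[0,0,0,-0.4,0,0,0],[0,0,0,-0.4,0,0,0],[0,0,0,-0.4,0,0,0],[0,0,0,-0.2,0,0,0],[0,0,0,0,0,0,0],[0,0,0,0,0,0,0]]}}

```text
time_s: 19.6
ee_pos: [0.5103, -0.2716, 0.245]
eef_rot: [-3.14, -0.0, 1.086]
force: [-0.7, -0.1, -1.5]
grip_width: 0.0217
grip_force: 50.0
```

```bash
python3 - <<'E'
from h import *
T=ctrl.camera("top");D=ctrl.camera("side")
o=ctrl.get_obs();p=o["ee_pos"];print(o["time_s"],p,o["eef_rot"],o["grip_width"],o["qpos"].round(3))
for dz in(.0615,-.038,-.0735): print(dz,px(p+[0,0,dz],D).round(1))
W=cv2.resize(D["color"][60:210,310:430],(480,600),interpolation=2)
cv2.imwrite("pics/c5.png",W)
E
```

```text
19.7 [ 0.51020845 -0.27166061  0.24475432] [-3.13959434e+00 -1.29074157e-04  1.08579508e+00] 0.021779179734281888 [-0.553  0.338  1.38  -0.     1.426 -0.068]
0.0615 [371.7  98.7]
-0.038 [369.9 135. ]
-0.0735 [369.3 147.4]
```

View pics/c5.png

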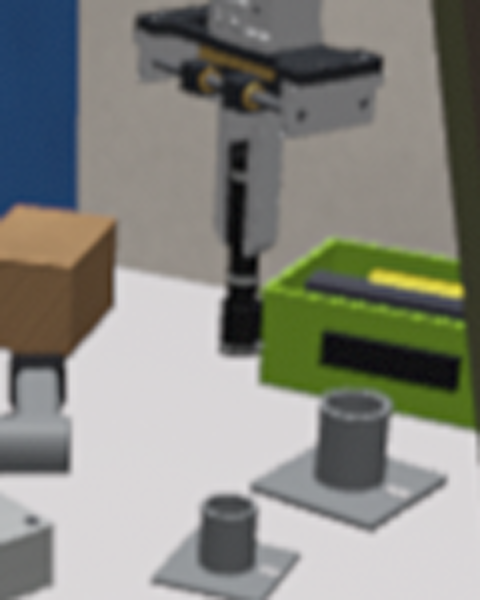

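Torch hangs straight (lens at 369,147.5 against 369.3,147.4 predicted). Swinging over and tilting.

Call:
{"op": "move_arm", "data": {"increments": [[0,0,0,0,0,0,-0.126],[0,0,0,0,0,0,-0.126],[0,0,0,0,0,0,-0.126],[0,0.3,-0.02,0,0,0,0],[0,0.51,-0.04,0,0,0,0],[0,0.51,-0.04,0,0,0,0],[0,0.51,-0.04,0,0,0,0],[0,0.51,-0.04,0,0,0,0],[0,0.51,-0.04,0,0,0,0],[0,0.51,-0.04,0,0,0,0],[0,0.51,-0.04,0,0,0,0],[0,0.51,-0.04,0,0,0,0],[0,0.51,-0.04,0,0,0,0],[0,0.2,-0.04,0,0,0,0],[0,0,0,0,0,0,0],[0,0,0,0,0,0,0]]}}

```text
time_s: 21.3
ee_pos: [0.5167, -0.0169, 0.2458]
eef_rot: [-3.141, 0.0, 1.463]
force: [0.4, 0.3, -0.7]
grip_width: 0.0216
grip_force: 50.0
```

Call:
{"op": "move_arm", "data": {"increments": [[0,0,0,0,-0.06,0,0],[0,0,0,0,-0.1,0,0],[0,0,0,0,-0.1,0,0],[0,0,0,0,-0.1,0,0],[0,0,0,0,-0.1,0,0],[0,0,0,0,-0.1,0,0],[0,0,0,0,-0.1,0,0],[0,0,0,0,-0.1,0,0],[0,0,0,0,-0.025,0,0],[0,0,0,0,0,0,0],[0,0,0,0,0,0,0],[0,0,0,0,0,0,0]]}}

```text
time_s: 22.5
ee_pos: [0.5172, -0.017, 0.2463]
eef_rot: [2.357, -0.0, 1.463]
force: [0.6, -0.9, -0.7]
grip_width: 0.0217
grip_force: 50.0
```

```bash
cat > fin.py <<'E'
from h import *
from scipy.spatial.transform import Rotation as Ro
o=ctrl.get_obs();p=o["ee_pos"];R=Ro.from_euler("xyz",o["eef_rot"]).as_matrix()
G=np.array([.6375,-.031,.090]); z=R[:,2]; L=p+.0735*z
print(o["time_s"],p,o["qpos"].round(3),"slant",np.degrees(np.arcsin(-z[2])).round(1),"lens",L.round(4),"dist",np.linalg.norm(G-L).round(4),"aim err",np.degrees(np.arccos(z@(G-L)/np.linalg.norm(G-L))).round(1))
print("tool shift units",(R.T@(G-.1735*z-p)/.05).round(3),o["joint_vel"].round(3),o["grip_width"])
E
python3 fin.py
```

```text
22.5 [ 0.51717454 -0.01701923  0.24628143] [-0.101 -0.183  2.125 -0.011  0.415  0.015] slant 45.0 lens [ 0.5688 -0.0226  0.1943] dist 0.1251 aim err 11.4
tool shift units [-0.019 -0.494  0.454] [ 0.004 -0.     0.003 -0.    -0.005  0.   ] 0.021676081244871852
```

Call:
{"op": "move_arm", "data": {"increments": [[0,0,-0.1,0.09,0,0,0],[0,0,-0.1,0.09,0,0,0],[0,-0.02,-0.1,0.09,0,0,0],[0,0,-0.1,0.09,0,0,0],[0,0,-0.1,0.09,0,0,0],[0,0,0,0,0,0,0],[0,0,0,0,0,0,0],[0,0,0,0,0,0,0],[0,0,0,0,0,0,0]]}}

```text
time_s: 23.4
ee_pos: [0.5151, -0.0174, 0.2127]
eef_rot: [2.356, -0.0, 1.464]
force: [0.1, -0.1, -1.2]
grip_width: 0.0216
grip_force: 50.0
```

```bash
python3 fin.py; python3 - <<'E'
from h import *
D=ctrl.camera("side");T=ctrl.camera("top")
W=np.zeros((600,800,3),np.uint8)
W[:,:400]=cv2.resize(D["color"][100:250,240:340],(400,600),interpolation=2)
W[:,400:]=cv2.resize(T["color"][130:280,260:360],(400,600),interpolation=2)
print(px([.6375,-.031,.09],D).round(1),px([.5684,-.0236,.160],D).round(1))
cv2.imwrite("pics/c6.png",W)
E
```

```text
23.4 [ 0.51510209 -0.01737898  0.21270025] [-0.104 -0.139  2.175 -0.008  0.32   0.01 ] slant 45.0 lens [ 0.5668 -0.0229  0.1607] dist 0.1003 aim err 0.3
tool shift units [-0.01   0.006  0.007] [-0.001 -0.     0.002 -0.001  0.001 -0.   ] 0.021576094096916583
[281.3 198.5] [302.3 180.7]
```

View pics/c6.png

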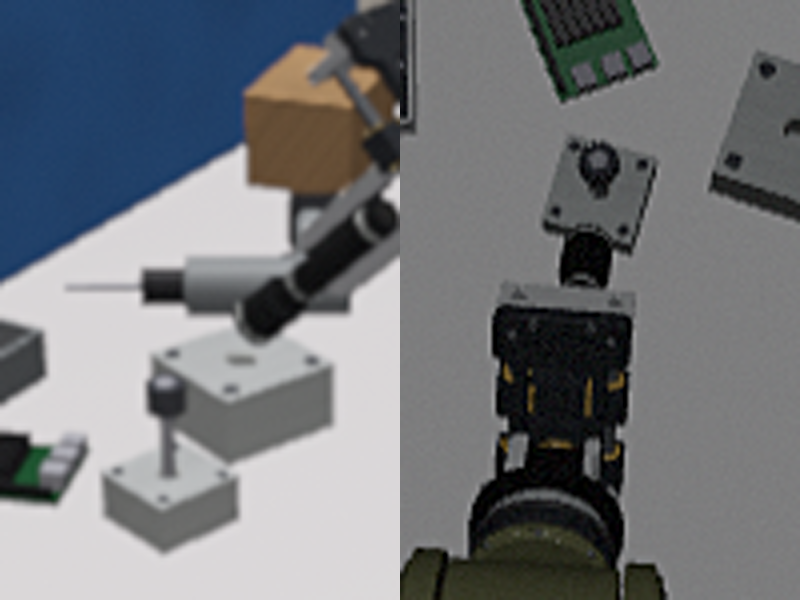

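The torch slants at 45° with its lens at (302,181) in the side view, pointing at the gear at (281,198). The gear stands upright in the socket.

```bash
python3 -c "
from h import *
print(ctrl.hand_in())"
```

```text
the job is handed in; nothing more can be done
None
```

The job is handed in at about 23.5 s, with the gear shaft standing fully home in the small socket and the torch held steady at 45°, its lens about 10 cm from the gear and pointing at it; the other two shafts were left in the rack.

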